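# Clamp a note pad in the ratchet padding press

## Robot

A 7-joint arm with a two-finger parallel gripper is mounted at the origin on a cart in front of the work surface, level with it; the furniture and walls round the work are solid. World frame = base frame: x ahead of the robot, y to its left, z up, the work surface at z = 0. Lengths are in m, angles in rad, forces in N, time in s.
With the tool pointing down it reaches from about 0.4 to 0.85 m from the base axis. Payload 10.4 kg.
Tool frame: the origin (TCP) lies on the centre line of the jaws, within the pads' length; the fingertips stand 14 mm ahead of it and the grasp point (between the pads) lies 5 mm behind it (manip.tip_reach is the distance from the TCP to the fingertips, in m); z points along the fingers, y is the line along which they close (so a half turn about z gives the same grasp; the last joint's range is limited). The gripper opens to 85 mm and grips with 20 to 120 N. Pads are 22 mm wide; open, the fingers measure 114 mm over their backs; the gripper's body (76 mm by 85 mm) begins 54 mm behind the grasp point. The pads swing forward as they close: fully open they stand 13 mm farther back than shut.
Start: joints at [-0.023, 0.332, -0.065, 1.46, 0.022, 1.35, -0.088], TCP at [0.625, 0, 0.245] pointing down, gripper open.
Joint ranges: [-2.6, 2.6], [-0.5, 2.12], [-1.47, 1.34], [0.16, 2.42], [-1.27, 4.41], [0.06, 2.06], [-2.6, 2.6]. Speed limits (rad/s): [2.22, 2.22, 2.79, 2.79, 3.14, 3.14, 3.14].

## Interface

Orientations are given as a unit quaternion [x, y, z, w].
In Python, from workcell import manip gives the robot as it stands.
- The arm moves only by the shell command python3 -m pendant 'ROWS' [FORCE]. ROWS is JSON, a list of rows, each a list of 7 numbers: the shift along the tool's x, y, z in units of 50 mm (1.0 is 50 mm), then the turn, a rotation vector about the tool's x, y, z in units of 8 degrees (1.0 is 8 degrees), then the opening, from -1 (shut) to 1 (fully open), so that 0 is half open. In form: [[dx, dy, dz, ax, ay, az, jaw], ...]. A call has exactly 10 rows; each row is the pose to reach, as a shift and turn from the pose commanded when the call began, along the tool's axes at that moment; what a row does not reach only later rows make up. A row lasts 1/8 s, in which the tool goes at most 62.5 mm and 10.7 degrees, less where a joint would pass 70% of its speed; a pose out of reach is approached as far as the arm can. A call with a gripper value outside its range is refused whole. The fingers move at their own pace and stop on an object; FORCE is the grip in N (left out, the last holds). Time passes only in rows, so rows that repeat a pose let the fingers close, or fill a call up. It gives the time, the measured TCP pose, the force, the opening and the grip force at its end, in the units of the state.
- manip.get_obs(): the state, without advancing time (a new reading comes with each control period).
- manip.camera(name): name is "scene" or "side" or "wrist"; returns (picture, depth): 420x560x3 uint8, red, green, blue; 420x560 float32, m along the optical axis (not along the pixel's ray), 0 where there is no reading.
- manip.get_calibration(name): a dict with "fx", "fy", "cx", "cy" (pixels), "xyz" and "orientation" of the camera in the world. Camera axes: x right, y up, looking along -z (the intrinsics and any distortion apply to the point x, -y, -z); pixel columns grow to the right and rows downward; lengths in m; the calibration is good to about 2 mm. A picture is of the moment at which its call begins: read the wrist's pose just before it. get_calibration takes no time and is no camera call; for the wrist camera it gives the pose at the moment of the call.
- manip.hand_in(): hands the job in; it is judged then, once.
Trained networks look in the newest picture that a camera, given by its name, has taken for a name from the list of things; names that differ only in an ending like _2 or _b are one class to them, and where a whole thing is asked for, a point or a joint stands for the part that bears it (a point fixed in the world has none). Each returns a list of dicts, best first, with "p" (0 to 1); they miss things now and then, are a little off and sometimes report something else, mostly with a low value. They report only what shows in the picture. A call takes as long as a camera call.
- manip.find_in(thing, camera): "box" ([left, top, right, bottom] in pixels, round what is visible of it).
- manip.trace(thing, camera): "pixels" (420x560 bool, what is visible of it) and "box" ([left, top, right, bottom] in pixels, round what is visible of it).
- manip.tip_of(thing, camera): "pixel" ([column, row] in pixels: a listed point, or the origin of a listed thing).
The state is a dict: "clock": time; "joint_pos": joint angles; "joint_velocities": joint speeds; "tau": joint torques, N m; "position": TCP position; "ee_rot": TCP orientation; "ft_force": force on the tool from outside, world axes, zero at the start; "torque": the same for the moment, N m; "grip_width": opening from 0.0 (shut) to 1.0 (fully open); "grasp_force": force on a finger pad.
Only numpy, scipy, OpenCV 4.12 (cv2) and the standard library are available. Lean on these libraries where they do the work, as an engineer would, in place of code of your own. Each camera call takes 0.05 s, during which the arm holds its last target. There are 200 camera calls.

## Task

Slide the loose note pad along the bed of the small grey padding press until it lies fully home and square against the steel fence at the back. Then pump the press's lever handle in full strokes, back to its rest after each one, until the sprung foot clamps the pad firmly (a stroke then ends against a pull of about 8 N) without crushing it. Leave the lever let go at its rest, work the press gently and only by its lever, and leave the small things beside it alone.

Things in the scene. Friction and masses are not known exactly. Their poses are not given: they have to be found in the camera images.
- press: Grey padding press fixed to the desk. Origin on the desk top straight below its ratchet bar; z up, x towards the back (away from the robot), y left. Its base is a bed 225 x 110 mm, x = -150 to +75 mm, top 12 mm above the desk. Open in front of the fence; behind it a column carries a narrow head (36 mm wide, x = -15 to +57 mm, top 159 mm above the desk).
- fence_mid (a point): Middle of the foot of the steel fence's front face, on the bed: x = +16, y = 0, z = 12 mm in the press frame, with the press's axes. The fence is 90 mm wide, 13.5 mm high. A pad that is home touches it: pad centre at x = -22.5, y = 0 mm in the press frame.
- head_top (a point): Point in the axis of the ratchet bar at the head's top, x = 0, y = 0, z = 159 mm in the press frame. The toothed steel bar (12 mm square, teeth 6 mm apart, top at first 186 to 208 mm above the desk) goes only down. Under it hangs a dark foot bar (22 mm in x, 66 in y) on a coil spring of 2.5 N/mm; it starts 5 to 27 mm above the pad's top (not measured).
- pivot (a point): The lever's hinge axis, along the press's y axis, at x = +25, y = 0, z = 137 mm in the press frame. Fixed to the press, with its axes.
- handle (a point): Middle of the lever's T-handle: a round rubber bar 14 mm thick, 66 mm long, parallel to the press's y axis, 110 mm from the pivot, on a 9 mm stem. At rest it leans back (+x) 0.40 rad from upright; at the front stop it leans forward (-x) 0.20 rad. Pinch it across x from above; the rubber turns freely on the bar.
- lever (a joint): Lever angle: 0 at the back stop (rest), 0.6 at the front stop; no return spring. Forward past 0.45 the bar drops one tooth; back below 0.08 the pawl takes the next (early strokes may gain more or less). Free pull 2 to 4 N. With the foot on the pad the moving pull at 0.5 to 0.57, short of the stop, grows 2.7 N a tooth (held still about 2 N less): firm at 8 to 11, crushed at 14.
- note_pad: The loose pad of plain notes, 77 x 77 x 13 mm, 0.12 kg, lying flat on the front of the press's bed, sides roughly along the press's axes. Origin at the centre of its underside, z up.
- eraser: Eraser 20 x 44 x 12 mm on the desk to the left of the press: leave alone. Origin at the centre of its underside.
- big_clip: Bulldog clip 33 x 41 x 22 mm on the desk to the right of the press: leave alone. Origin at the centre of its underside.
- usb_stick: USB stick 17 x 38 x 9 mm on the desk to the right of the press, further back: leave alone. Origin at the centre of its underside.

How it is judged:
On the way:
1. The pad lies home and square against the fence, the foot still clear of it (x of note_pad in the frame of press above -0.0265 m and angle between the x axis of note_pad and the x axis of press, either way round below 0.07 rad and contact force between foot_bar and note_pad below 1 N), for 0.2 s.
At the end, for the whole second after the job is handed in: The pad lies home against the fence (within 4 mm), square to it (within 0.07 rad) and central (within 17 mm); the foot clamps it with 27 to 60 N; the lever is back at rest (below 0.08 rad) and let go (x of note_pad in the frame of press above -0.0265 m and y of note_pad in the frame of press between -0.017 and 0.017 m and angle between the x axis of note_pad and the x axis of press, either way round below 0.07 rad and value of joint lever below 0.08 rad and linear speed of note_pad below 0.01 m/s and contact force between foot_bar and note_pad between 27 and 60 N); the robot touches nothing.
It fails at once if The foot presses on the pad with more than 68 N: the pad is crushed (contact force between foot_bar and note_pad above 68 N).
It fails at once if The pad is rammed into the fence with more than 25 N (contact force between note_pad and fence above 25 N).
It fails at once if The foot or the toothed bar is pushed directly instead of by the lever (contact force between any of the fingers, the arm and foot_bar above 4 N or contact force between any of the fingers, the arm and ratchet_bar above 4 N).
It fails at once if The eraser, the bulldog clip or the USB stick is moved by more than 15 mm (distance of any of eraser, big_clip, usb_stick from where it was at the start of the episode above 0.015 m).
It also fails if it takes over 70 s, if anything falls off the work surface, if the arm or the gripper's body presses on something with over 40 N, if the wrist force passes 120 N, or if a joint passes its speed limit or range.

## Working session

There is one attempt and no reset: what is moved stays moved. The work goes in short steps, Python scripts to look and compute and a shell command to move; the robot and the scene stay as the last step left them, time stands still between calls to the robot, and variables do not carry over. Pictures are saved under pics/ and viewed, at most 10 in all, crops included, and the job is handed in when it is done.

```bash
mkdir -p pics; cat > h.py <<'E'
import numpy as np, cv2
from scipy.spatial.transform import Rotation as R
from workcell import manip
def pt(cam,px,depth=None,z=None,cal=None):
    c=cal or manip.get_calibration(cam); u,v=px
    d=np.array([(u-c['cx'])/c['fx'],-(v-c['cy'])/c['fy'],-1.0])
    M=R.from_quat(c['orientation']).as_matrix(); o=np.array(c['xyz'])
    d=M@d
    s=depth if z is None else (z-o[2])/d[2]
    return o+s*d
def snap(cam,fn=None):
    im,d=manip.camera(cam)
    if fn: cv2.imwrite('pics/'+fn,im[:,:,::-1])
    return im,d
E
python3 - <<'E'
from h import *
o=manip.get_obs();print(o['clock'],o['position'],o['ee_rot'],o['grip_width'])
ims=[]
for cam in ['scene','side','wrist']:
    im,d=snap(cam);ims.append(im)
    print(cam,{k:np.round(v,3) for k,v in manip.get_calibration(cam).items()})
    for t in ['fence_mid','head_top','pivot','handle','note_pad','press']:
        for r in manip.tip_of(t,cam)[:1]:
            u,v=r['pixel'];dd=d[min(int(v),419),min(int(u),559)]
            print(t,round(r['p'],2),np.round([u,v]),dd,np.round(pt(cam,(u,v),dd),3))
    cv2.imwrite('pics/%s0.png'%cam,im[:,:,::-1])
E
python3 - <<'E'
import cv2,numpy as np
a=[cv2.imread('pics/%s0.png'%c) for c in('scene','side','wrist')]
b=np.zeros_like(a[0]);g=np.vstack([np.hstack(a[:2]),np.hstack([a[2],b])])
cv2.imwrite('pics/all0.png',cv2.resize(g,(800,600),interpolation=cv2.INTER_AREA))
E
```

```text
0.0 [6.24653774e-01 1.31433031e-05 2.44518835e-01] [ 7.07091437e-01  7.07121783e-01 -5.13985541e-04 -4.68647579e-04] 0.9994570408627487
scene {'fx': np.float64(501.645), 'fy': np.float64(501.645), 'cx': np.float64(279.126), 'cy': np.float64(209.805), 'xyz': array([ 0.142, -0.63 ,  0.721]), 'orientation': array([ 0.43 , -0.13 , -0.25 ,  0.858])}
fence_mid 0.93 [281. 261.] 0.9822599 [ 0.544 -0.023  0.054]
head_top 0.67 [279. 205.] 0.93550366 [0.555 0.003 0.17 ]
pivot 0.6 [289. 213.] 0.94061285 [ 0.568 -0.011  0.155]
handle 0.74 [312. 164.] 0.91465926 [ 0.62  -0.005  0.243]
note_pad 0.77 [241. 277.] 0.9843153 [0.469 0.005 0.027]
press 0.61 [276. 267.] 1.0283515 [0.55  0.005 0.013]
side {'fx': np.float64(530.423), 'fy': np.float64(530.423), 'cx': np.float64(279.966), 'cy': np.float64(208.941), 'xyz': array([0.064, 0.726, 0.556]), 'orientation': array([-0.164,  0.526,  0.801, -0.233])}
fence_mid 0.64 [262. 288.] 1.0168505 [0.578 0.016 0.018]
head_top 0.7 [273. 223.] 0.9541616 [0.554 0.011 0.158]
pivot 0.98 [260. 227.] 0.95506257 [0.572 0.024 0.152]
handle 0.79 [239. 173.] 0.9578543 [0.625 0.01  0.241]
note_pad 0.83 [308. 311.] 0.93551946 [0.462 0.043 0.023]
press 0.83 [273. 299.] 0.99773 [0.548 0.025 0.009]
wrist {'fx': np.float64(351.762), 'fy': np.float64(351.762), 'cx': np.float64(277.77), 'cy': np.float64(209.717), 'xyz': array([0.624, 0.085, 0.375]), 'orientation': array([-0.167,  0.   ,  0.   ,  0.986])}
fence_mid 0.56 [231. 166.] 0.3534573 [0.577 0.01  0.027]
head_top 0.81 [176. 211.] 0.21364716 [0.562 0.014 0.174]
pivot 0.58 [219. 210.] 0.23900019 [0.584 0.006 0.15 ]
note_pad 0.76 [137. 157.] 0.35162845 [0.484 0.019 0.026]
press 0.91 [218. 163.] 0.31989652 [0.569 0.02  0.059]
```

View pics/all0.png

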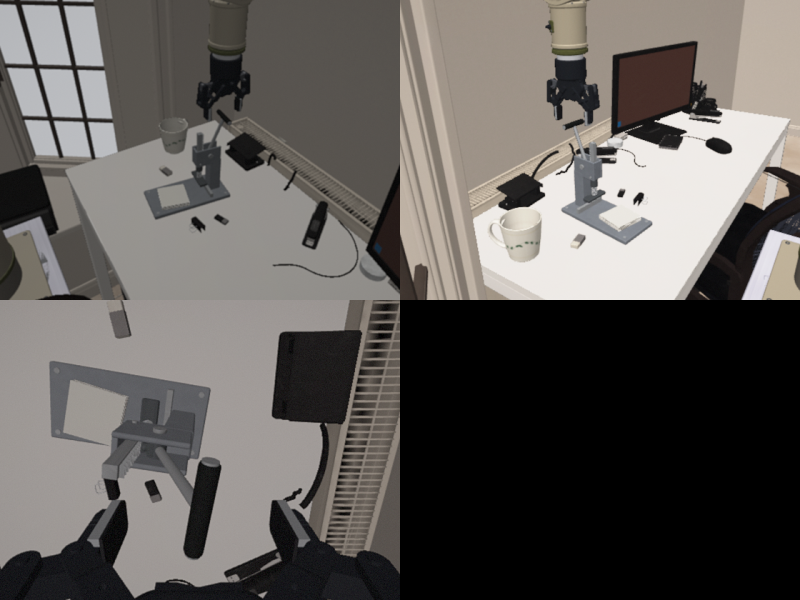

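```bash
cat >> h.py <<'E'
def cloud(cam,d,mask=None):
    c=manip.get_calibration(cam); v,u=np.nonzero((d>0)&(True if mask is None else mask))
    z=d[v,u]; p=np.c_[(u-c['cx'])/c['fx']*z,-(v-c['cy'])/c['fy']*z,-z]
    return p@R.from_quat(c['orientation']).as_matrix().T+np.array(c['xyz'])
E
python3 - <<'E'
from h import *
for cam in ['scene','side','wrist']:
    im,d=snap(cam)
    for t,zl in [('press',(.006,.018)),('note_pad',(.019,.032))]:
        r=manip.trace(t,cam)
        if not r: print(cam,t,'none');continue
        P=cloud(cam,d,r[0]['pixels']); 
        print(cam,t,round(r[0]['p'],2),'z hist',np.round(np.percentile(P[:,2],[5,25,50,75]),3))
        Q=P[(P[:,2]>zl[0])&(P[:,2]<zl[1])]
        rc=cv2.minAreaRect((Q[:,:2]*1000).astype(np.float32)); print('  n',len(Q),np.round(rc[0],1),np.round(rc[1],1),round(rc[2],1))
    for t in ['handle','head_top']:
        r=manip.trace(t,cam)
        if t=='handle' and r:
            P=cloud(cam,d,r[0]['pixels']);Q=P[P[:,2]>.215]
            if len(Q): 
                m=np.median(Q,0);w=np.linalg.svd(Q-Q.mean(0),full_matrices=False)[2][0];print('  handle',np.round(m,3),len(Q),w)
    for t in ['eraser','big_clip','usb_stick']:
        r=manip.tip_of(t,cam)
        if r: print('  ',t,np.round(pt(cam,r[0]['pixel'],z=0.0),3),round(r[0]['p'],2))
    P=cloud(cam,d); Q=P[(abs(P[:,0]-.56)<.06)&(abs(P[:,1])<.06)&(P[:,2]>.150)&(P[:,2]<.165)]
    if len(Q):rc=cv2.minAreaRect((Q[:,:2]*1000).astype(np.float32));print('  head',len(Q),np.round(rc[0],1),np.round(rc[1],1),rc[2])
    Q=P[(abs(P[:,0]-.56)<.025)&(abs(P[:,1])<.04)&(P[:,2]>.170)&(P[:,2]<.210)]
    if len(Q):print('  bar',len(Q),np.median(Q,0),np.percentile(Q[:,2],98))
E
```

```text
scene press 0.59 z hist [0.004 0.013 0.017 0.126]
  n 2522 [521.5  14.1] [112.7 225.5] 80.6
scene note_pad 0.82 z hist [0.018 0.025 0.026 0.027]
  n 1121 [476.9  14.3] [79.  76.2] 72.7
  handle [ 0.62  -0.005  0.243] 250 [-0.10945698 -0.99349968  0.03126591]
   eraser [0.516 0.131 0.   ] 0.57
   big_clip [ 0.469 -0.103  0.   ] 0.67
   usb_stick [ 0.544 -0.118  0.   ] 0.63
  head 422 [578.7   5.1] [37.7 72.4] 82.60910034179688
  bar 175 [0.55784715 0.00398547 0.19223484] 0.20864627336397126
side press 0.64 z hist [0.006 0.011 0.024 0.122]
  n 2428 [522.6  17.7] [112.6 227.3] 80.7
side note_pad 0.85 z hist [0.014 0.022 0.023 0.024]
  n 1076 [477.9  16.8] [79.7 79.5] 72.0
  handle [0.622 0.003 0.239] 258 [-0.19316509 -0.98098961 -0.01861794]
   eraser [0.522 0.14  0.   ] 0.71
   big_clip [ 0.477 -0.088  0.   ] 0.63
   usb_stick [ 0.543 -0.113  0.   ] 0.67
  head 353 [579.8   8.1] [35.8 73.2] 81.66862487792969
  bar 192 [0.55685343 0.01408914 0.18865133] 0.2045851986511554
wrist press 0.57 z hist [0.012 0.014 0.117 0.186]
  n 10284 [521.2  15.1] [109.6 225.2] 80.6
wrist note_pad 0.73 z hist [0.023 0.025 0.026 0.026]
  n 5680 [476.7  14.9] [76.9 77.6] 72.5
  handle [0.625 0.003 0.245] 4751 [-0.17169822 -0.98506825  0.01265965]
   eraser [0.52  0.136 0.   ] 0.63
   big_clip [ 0.479 -0.105  0.   ] 0.63
   usb_stick [ 0.549 -0.122  0.   ] 0.87
  head 2719 [579.1   5.5] [33.7 71.9] 80.481689453125
  bar 1488 [0.56213113 0.0120858  0.20041742] 0.20756714152723407
```

```bash
cat >> h.py <<'E'
YAW=np.radians(-9.4); PO=np.array([.5586,.0092,0])
PR=R.from_euler('z',YAW)
def p2w(p): return PO+PR.apply(p)
def w2p(p): return PR.inv().apply(np.array(p)-PO)
def tool(yaw,tilt,cam_back=True):
    # yaw: direction of press/pad x; tool x=-that x, z down, fingers leaning forward by tilt
    x=np.array([-np.cos(yaw),-np.sin(yaw),0]); z=np.array([0,0,-1.]); y=np.cross(z,x)
    return R.from_matrix(np.c_[x,y,z])*R.from_euler('y',-tilt)
def row(pos,rot):
    o=manip.get_obs(); R0=R.from_quat(o['ee_rot'])
    return np.round(np.r_[R0.inv().apply(np.array(pos)-o['position'])/.05, np.degrees((R0.inv()*rot).as_rotvec())/8],2)
E
python3 - <<'E'
from h import *
print(manip.tip_reach)
yp=np.radians(-17.7);t=tool(yp,np.radians(20)); print(t.as_matrix())
g=np.array([.4508,.0236,.0])
zax=t.as_matrix()[:,2]
# grasp point 5mm behind TCP; tcp = g+5mm*zax
for z in (.12,.03): print(z,row(g+[0,0,z],t))
print(row([.5,0.01,.31],t))
E
```

```text
0.014
[[-0.89520896  0.30403306  0.32582942]
 [ 0.28569762  0.95266148 -0.10398543]
 [-0.34202014  0.         -0.93969262]]
0.12 [ 0.47 -3.48  2.51 -1.58 -2.16 -8.94]
0.03 [ 0.47 -3.48  4.31 -1.58 -2.16 -8.94]
[ 0.2  -2.5  -1.29 -1.58 -2.16 -8.94]
```

```bash
python3 -m pendant '[[0,-0.1,-0.8,0,0,0,1],[0,-0.6,-1.3,0,0,-1,1],[0.1,-1.5,-1.3,-0.3,-0.5,-2.2,1],[0.2,-2.5,-1.2,-0.6,-0.8,-3.4,1],[0.3,-3,-0.6,-0.8,-1.1,-4.6,1],[0.47,-3.48,0.3,-1,-1.4,-5.8,1],[0.47,-3.48,1.1,-1.2,-1.7,-7,1],[0.47,-3.48,2,-1.45,-2,-8.2,1],[0.47,-3.48,2.51,-1.58,-2.16,-8.94,1],[0.47,-3.48,2.51,-1.58,-2.16,-8.94,1]]' 20
python3 - <<'E'
from h import *
ims=[]
for cam in ['scene','side','wrist']:
    im,d=snap(cam);ims.append(im)
    if cam!='wrist':
        P=cloud(cam,d); o=manip.get_obs(); M=R.from_quat(o['ee_rot']).as_matrix()
        L=(P-o['position'])@M
        for s in (-1,1):
            Q=L[(abs(L[:,0])<.03)&(s*L[:,1]>.035)&(s*L[:,1]<.075)&(L[:,2]>-.03)&(L[:,2]<.03)]
            if len(Q): print(cam,s,len(Q),'tip z',np.percentile(Q[:,2],[90,97,100]).round(4),'x',np.percentile(Q[:,0],[3,97]).round(3),'|y|',np.percentile(s*Q[:,1],[3,97]).round(3))
b=np.zeros_like(ims[0]);g=np.vstack([np.hstack(ims[:2]),np.hstack([ims[2],b])])
cv2.imwrite('pics/all1.png',cv2.resize(g,(800,600),interpolation=cv2.INTER_AREA)[:,:,::-1])
yp=np.radians(-17.7);t=tool(yp,np.radians(20))
print(row([.4508,.0236,.12],t),manip.get_obs()['ft_force'])
E
```

```text
clock: 3.5
position: [0.4495, 0.0231, 0.1184]
ee_rot: [0.152, 0.973, -0.027, 0.17]
ft_force: [0.7, 0.1, 0.9]
grip_width: 1.002
grasp_force: 0.0
scene -1 144 tip z [-0.0058 -0.0006  0.0003] x [-0.009  0.012] |y| [0.048 0.059]
scene 1 32 tip z [-0.0049 -0.0036 -0.0006] x [-0.009  0.004] |y| [0.041 0.049]
side -1 179 tip z [-0.0014  0.0014  0.0033] x [-0.009  0.012] |y| [0.04  0.048]
side 1 154 tip z [-0.0058 -0.0017  0.0025] x [-0.005  0.013] |y| [0.044 0.058]
[ 0.03 -0.01  0.02  0.01  0.02 -0.02] [-0.4549461  -0.58118946  1.27946519]
```

View pics/all1.png

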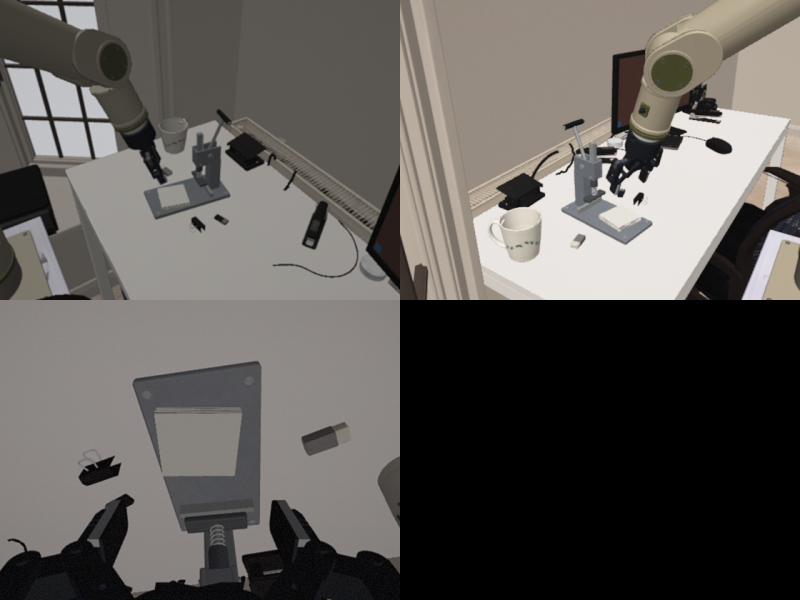

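```bash
python3 -m pendant '[[0.1,0,0.3,0,0,0,1],[0.23,0,0.6,0,0,0,1],[0.35,0,0.9,0,0,0,1],[0.47,0,1.2,0,0,0,1],[0.58,-0.01,1.5,0,0,0,1],[0.64,-0.01,1.7,0,0,0,1],[0.67,-0.01,1.78,0,0,0,1],[0.67,-0.01,1.78,0,0,0,0.9],[0.67,-0.01,1.78,0,0,0,0.8],[0.67,-0.01,1.78,0,0,0,0.7]]' 20
python3 - <<'E'
from h import *
im,d=snap('side');im2,d2=snap('scene');im3,d3=snap('wrist')
r=manip.trace('note_pad','wrist')
if r:
    Q=cloud('wrist',d3,r[0]['pixels']);Q=Q[(Q[:,2]>.018)&(Q[:,2]<.032)];rc=cv2.minAreaRect((Q[:,:2]*1000).astype(np.float32));print(rc,w2p([rc[0][0]/1000,rc[0][1]/1000,.025]))
a=cv2.resize(im[200:360,200:400],(400,320));b=cv2.resize(im2[200:360,180:380],(400,320));c=cv2.resize(im3,(400,300))
g=np.hstack([np.vstack([a]),b]);g=np.vstack([g,np.hstack([c,np.zeros_like(c)])])[:600]
cv2.imwrite('pics/c2.png',g[:,:,::-1])
E
```

```text
clock: 4.9
position: [0.4504, 0.0235, 0.0255]
ee_rot: [0.152, 0.973, -0.027, 0.172]
ft_force: [-3.9, -0.5, 6.9]
grip_width: 0.884
grasp_force: 21.2
((476.6490478515625, 14.72012710571289), (76.45974731445312, 79.1563491821289), 72.94578552246094) [-0.08175211 -0.00793871  0.025     ]
```

View pics/c2.png

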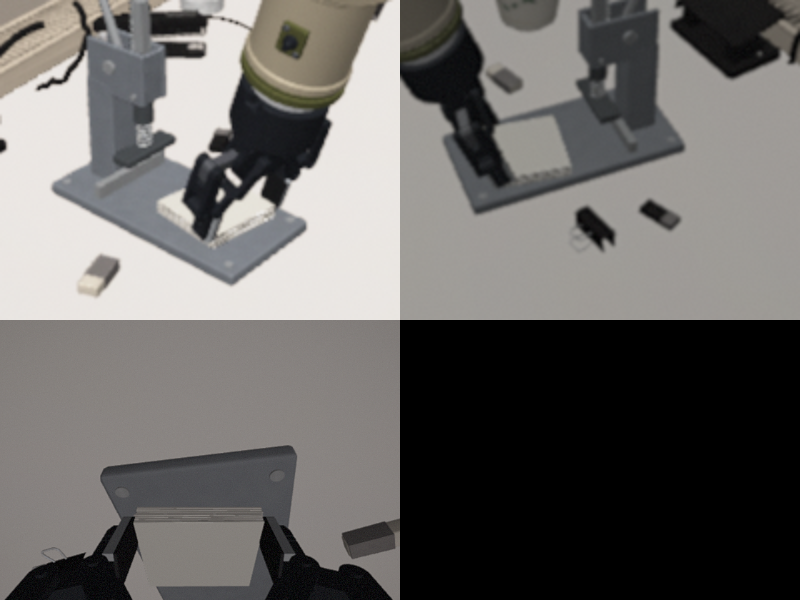

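```bash
python3 - <<'E'
from h import *
t=tool(YAW,np.radians(20))
for x in (-100,-80,-57,-50): print(x,row(p2w([x/1000,0,.0265]),t))
o=manip.get_obs();print(w2p(o['position']))
E
```

```text
-100 [-0.17  0.1   0.04 -0.35  0.01 -0.98]
-80 [-0.54  0.16  0.18 -0.35  0.01 -0.98]
-57 [-0.97  0.22  0.33 -0.35  0.01 -0.98]
-50 [-1.1   0.24  0.38 -0.35  0.01 -0.98]
[-0.10908289 -0.00358953  0.02549103]
```

```bash
python3 -m pendant '[[-0.09,0.05,0.01,-0.1,0,-0.3,0.7],[-0.2,0.1,0.05,-0.2,0,-0.6,0.7],[-0.34,0.13,0.1,-0.35,0,-0.98,0.7],[-0.47,0.15,0.15,-0.35,0,-0.98,0.7],[-0.59,0.17,0.2,-0.35,0,-0.98,0.7],[-0.71,0.19,0.24,-0.35,0,-0.98,0.7],[-0.81,0.2,0.28,-0.35,0,-0.98,0.7],[-0.9,0.21,0.31,-0.35,0,-0.98,0.7],[-0.97,0.22,0.33,-0.35,0,-0.98,0.7],[-0.97,0.22,0.33,-0.35,0,-0.98,0.7]]'
python3 - <<'E'
from h import *
o=manip.get_obs();print(w2p(o['position']),o['ft_force'])
for c in ('scene','side','wrist'):
    im,d=snap(c); r=manip.trace('note_pad',c)
    if r:
        Q=cloud(c,d,r[0]['pixels']);Q=Q[(Q[:,2]>.018)&(Q[:,2]<.032)];rc=cv2.minAreaRect((Q[:,:2]*1000).astype(np.float32));print(c,np.round(rc[1],1),rc[2],w2p([rc[0][0]/1000,rc[0][1]/1000,.025]), np.percentile(Q[:,2],[5,50,95]))
E
```

```text
clock: 6.35
position: [0.5022, 0.0182, 0.0258]
ee_rot: [0.081, 0.981, -0.015, 0.173]
ft_force: [0.9, 0.3, -1.5]
grip_width: 0.879
grasp_force: 23.9
[-0.05707191 -0.00035646  0.02579038] [ 0.92450002  0.27748875 -1.5437658 ]
scene [79.8 55.2] 79.42022705078125 [-0.01686965 -0.00059135  0.025     ] [0.02156465 0.0263495  0.02849854]
side [75.1 80.6] 83.62174987792969 [-0.02836452  0.00366439  0.025     ] [0.01923536 0.02360308 0.02530209]
wrist [76.6 78.3] 81.08860778808594 [-0.02989077 -0.00073697  0.025     ] [0.02088612 0.02579623 0.02644954]
```

```bash
python3 -m pendant '[[-0.02,0,0.007,0,0,0,0.7],[-0.038,0,0.014,0,0,0,0.7],[-0.056,0,0.02,0,0,0,0.7],[-0.066,0,0.024,0,0,0,0.7],[-0.075,0,0.027,0,0,0,0.7],[-0.085,0,0.031,0,0,0,0.7],[-0.094,0,0.034,0,0,0,0.7],[-0.104,0,0.038,0,0,0,0.7],[-0.113,0,0.041,0,0,0,0.7],[-0.113,0,0.041,0,0,0,0.7]]'
cat > pad.py <<'E'
from h import *
o=manip.get_obs();print(w2p(o['position']),w2p(PO+o['ft_force']))
for c in ('side','wrist'):
    im,d=snap(c); r=manip.trace('note_pad',c)
    if r:
        Q=cloud(c,d,r[0]['pixels']);Q=Q[(Q[:,2]>.018)&(Q[:,2]<.032)];rc=cv2.minAreaRect((Q[:,:2]*1000).astype(np.float32));print(c,np.round(rc[1],1),rc[2],w2p([rc[0][0]/1000,rc[0][1]/1000,.025]))
E
python3 pad.py
```

```text
clock: 7.9
position: [0.5081, 0.0173, 0.0259]
ee_rot: [0.08, 0.981, -0.015, 0.173]
ft_force: [-0.2, -0.1, -0.4]
grip_width: 0.879
grasp_force: 23.9
[-0.05112439 -0.00027175  0.02590928] [-0.15859124 -0.14506804 -0.39040043]
side [79.8 77.8] 81.29076385498047 [-0.02263767  0.00127165  0.025     ]
wrist [79.  80.4] 81.59851837158203 [-0.02268486  0.00082725  0.025     ]
```

```bash
python3 -m pendant '[[-0.008,0,0.003,0,0,0,0.7],[-0.015,0,0.006,0,0,0,0.7],[-0.022,0,0.008,0,0,0,0.7],[-0.028,0,0.01,0,0,0,0.7],[-0.033,0,0.012,0,0,0,0.7],[-0.038,0,0.014,0,0,0,0.7],[-0.038,0,0.014,0,0,0,0.7],[-0.038,0,0.014,0,0,0,0.7],[-0.038,0,0.014,0,0,0,0.7],[-0.038,0,0.014,0,0,0,0.7]]'
python3 pad.py
```

```text
clock: 9.35
position: [0.5092, 0.0171, 0.0256]
ee_rot: [0.08, 0.982, -0.015, 0.173]
ft_force: [-8.4, 1.7, 6.7]
grip_width: 0.877
grasp_force: 24.9
[-0.05004221 -0.00025128  0.02558554] [-8.52068571  0.3424424   6.70448867]
side [88.3 81.1] 82.45118713378906 [-0.02079252  0.00662603  0.025     ]
wrist [78.7 80.2] 79.44268798828125 [-0.02246036 -0.00082892  0.025     ]
```

```bash
python3 -m pendant '[[0.01,0,-0.003,0,0,0,0.7],[0.01,0,-0.003,0,0,0,1],[0.01,0,-0.003,0,0,0,1],[0.01,0,-0.003,0,0,0,1],[0.01,0,-0.1,0,0,0,1],[0.01,0,-0.4,0,0,0,1],[0.01,0,-0.9,0,0,0,1],[0.01,0,-1.6,0,0,0,1],[0.01,0,-2.5,0,0,0,1],[0.01,0,-3.2,0,0,0,1]]'
python3 pad.py; python3 - <<'E'
from h import *
for c in ('scene','side'):
    im,d=snap(c)
    P=cloud(c,d);L=PR.inv().apply(P-PO)
    Q=L[(abs(L[:,0]+3)<.0) ] if 0 else L[(L[:,0]>-.014)&(L[:,0]<.012)&(abs(L[:,1])>.012)&(abs(L[:,1])<.036)&(L[:,2]>.029)&(L[:,2]<.12)]
    print(c,'foot',len(Q),np.percentile(Q[:,2],[2,10,50,90,98]).round(4) if len(Q) else '')
    Q=L[(abs(L[:,0])<.009)&(abs(L[:,1])<.012)&(L[:,2]>.163)];print('bar top',np.percentile(Q[:,2],[90,98]).round(4))
    cv2.imwrite('pics/%s3.png'%c,cv2.resize(im[140:340,170:370],(400,400))[:,:,::-1])
g=np.hstack([cv2.imread('pics/%s3.png'%c) for c in('scene','side')]);cv2.imwrite('pics/g3.png',g)
E
```

```text
clock: 10.8
position: [0.455, 0.0263, 0.178]
ee_rot: [0.08, 0.981, -0.014, 0.174]
ft_force: [0.6, 0.1, 0.1]
grip_width: 0.998
grasp_force: 0.0
[-1.04960156e-01 -1.64729350e-05  1.78007798e-01] [0.56622785 0.14718476 0.08671401]
side [79.6 80.5] 80.43289947509766 [-0.02189462  0.00205765  0.025     ]
wrist [76. 77.] 80.9621810913086 [-0.02526411 -0.00162687  0.025     ]
scene foot 214 [0.0295 0.0549 0.0594 0.1162 0.1195]
bar top [0.2061 0.2078]
side foot 270 [0.0498 0.0523 0.0564 0.1152 0.1193]
bar top [0.2027 0.2045]
```

View pics/g3.png

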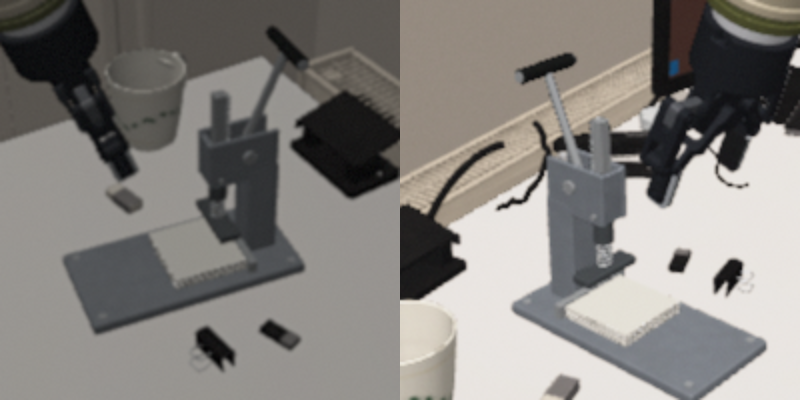

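```bash
cat >> h.py <<'E'
TL=R.from_matrix(np.c_[PR.apply([0,1,0]),PR.apply([1,0,0]),[0,0,-1.]])
E
python3 - <<'E'
from h import *
for x,z in ((-.09,.30),(.0,.31),(.0678,.29)): print(row(p2w([x,0,z]),TL))
im,d=snap('wrist')
c=manip.get_calibration('wrist');M=R.from_quat(c['orientation']).as_matrix();o=np.array(c['xyz'])
for y in(-.03,-.02,0,.02,.03):
    pr=[]
    for x in np.arange(.004,.024,.002):
        q=(p2w([x,y,.025])-o)@M; u=int(round(c['cx']+c['fx']*q[0]/-q[2]));v=int(round(c['cy']+c['fy']*q[1]/q[2])); pr.append(int(im[v,u].mean()) if 0<=v<420 and 0<=u<560 else -1)
    print(y,pr)
E
```

```text
[-1.130e+00  1.000e-02 -2.250e+00  1.950e+00  1.960e+00  1.113e+01]
[-2.89  0.   -1.82  1.95  1.96 11.13]
[-4.03  0.   -0.98  1.95  1.96 11.13]
-0.03 [136, 134, 134, 134, 135, 136, 69, 27, 38, 43]
-0.02 [135, 136, 136, 133, 135, 140, 65, 31, 40, 49]
0 [133, 132, 133, 134, 137, 137, 66, 37, 39, 47]
0.02 [136, 132, 134, 134, 139, 139, 55, 38, 37, 42]
0.03 [137, 133, 135, 134, 138, 138, 55, 30, 32, 42]
```

```bash
python3 -m pendant '[[-0.2,0,-0.9,0.2,0.2,1.2,1],[-0.6,0,-1.6,0.4,0.4,2.4,0.6],[-1.13,0,-2.25,0.65,0.65,3.7,0.2],[-1.6,0,-2.3,0.85,0.85,4.9,0],[-2.1,0,-2.15,1.05,1.05,6.1,0],[-2.6,0,-1.95,1.25,1.25,7.3,0],[-3.1,0,-1.7,1.45,1.45,8.5,0],[-3.6,0,-1.4,1.7,1.7,9.7,0],[-4.03,0,-1.05,1.95,1.96,11.13,0],[-4.03,0,-1.0,1.95,1.96,11.13,0]]'
python3 - <<'E'
from h import *
h=[]
for c in ('scene','side','wrist'):
    im,d=snap(c); r=manip.trace('handle',c)
    if r:
        P=w2p(cloud(c,d,r[0]['pixels']));Q=P[(P[:,2]>.225)&(P[:,2]<.255)]
        print(c,round(r[0]['p'],2),len(Q),np.percentile(Q,[3,50,97],axis=0).round(4).tolist())
print(row(p2w([.0678,0,.238-.003]),TL), manip.get_obs()['joint_pos'])
E
```

```text
clock: 12.4
position: [0.6262, -0.0032, 0.2882]
ee_rot: [0.764, 0.645, -0.001, -0.001]
ft_force: [-1.3, -0.4, -0.2]
grip_width: 0.502
grasp_force: 0.0
scene 0.85 232 [[0.0597, -0.0345, 0.227], [0.0642, -0.0042, 0.2441], [0.0725, 0.0288, 0.2478]]
side 0.96 230 [[0.0612, -0.0262, 0.2277], [0.0644, 0.0055, 0.2395], [0.0704, 0.035, 0.2444]]
wrist 0.86 2746 [[0.0609, -0.0305, 0.2367], [0.0675, 0.0039, 0.2461], [0.0739, 0.0331, 0.2479]]
[-0.01  0.01  1.15  0.02 -0.    0.01] [ 0.09588679  0.32055247 -0.21680239  1.3814473   0.06888965  1.44413812
 -0.280741  ]
```

```bash
python3 -m pendant '[[0,0,0.3,0,0,0,0],[0,0,0.6,0,0,0,0],[0,0,0.9,0,0,0,0],[0,0,1.08,0,0,0,0],[0,0,1.12,0,0,0,-0.2],[0,0,1.12,0,0,0,-0.5],[0,0,1.12,0,0,0,-1],[0,0,1.12,0,0,0,-1],[0,0,1.12,0,0,0,-1],[0,0,1.12,0,0,0,-1]]' 30
python3 - <<'E'
from h import *
o=manip.get_obs();print(w2p(o['position']),w2p(PO+o['ft_force']))
E
```

```text
clock: 13.95
position: [0.6252, -0.0018, 0.2361]
ee_rot: [0.763, 0.647, 0.0, 0.0]
ft_force: [-4.9, 0.9, 2.7]
grip_width: 0.181
grasp_force: 28.9
[6.75245783e-02 4.27847207e-05 2.36108285e-01] [-4.98225176  0.04118774  2.67559902]
```

```bash
python3 -m pendant '[[0,-0.1,-0.04,0,0,0,-1],[0,-0.26,-0.09,0,0,0,-1],[0,-0.42,-0.13,0,0,0,-1],[0,-0.58,-0.155,0,0,0,-1],[0,-0.74,-0.17,0,0,0,-1],[0,-0.88,-0.174,0,0,0,-1],[0,-0.99,-0.17,0,0,0,-1],[0,-1.076,-0.163,0,0,0,-1],[0,-1.12,-0.157,0,0,0,-1],[0,-1.15,-0.153,0,0,0,-1]]'
cat > f.py <<'E'
from h import *
o=manip.get_obs();p=w2p(o['position']);F=w2p(PO+o['ft_force']);print('tcp',p.round(4),'F',F.round(2),'q',round(.4-np.arcsin(np.clip((p[0]-.025)/.11,-1,1)),3))
h=[]
for c in ('scene','side'):
    im,d=snap(c);L=w2p(cloud(c,d))
    Q=L[(abs(L[:,0])<.009)&(abs(L[:,1])<.012)&(L[:,2]>.14)&(L[:,2]<.213)];h.append(np.percentile(Q[:,2],97) if len(Q)else 0)
print('bar',np.round(h,4))
E
python3 f.py
```

```text
clock: 15.2
position: [0.5687, 0.0075, 0.2429]
ee_rot: [0.763, 0.647, 0.001, 0.0]
ft_force: [6.0, 1.1, -21.8]
grip_width: 0.151
grasp_force: 29.5
tcp [ 0.0102 -0.      0.2429] F [  5.7    2.09 -21.76] q 0.535
bar [0.202  0.1985]
```

```bash
python3 -m pendant '[[0,0.06,0.03,0,0,0,-1],[0,0.16,0.03,0,0,0,-1],[0,0.29,0.02,0,0,0,-1],[0,0.43,0.02,0,0,0,-1],[0,0.58,0.04,0,0,0,-1],[0,0.74,0.07,0,0,0,-1],[0,0.9,0.11,0,0,0,-1],[0,1.04,0.155,0,0,0,-1],[0,1.12,0.185,0,0,0,-1],[0,1.15,0.195,0,0,0,-1]]'
python3 f.py
```

```text
clock: 16.55
position: [0.6258, -0.0018, 0.2365]
ee_rot: [0.763, 0.647, 0.001, 0.001]
ft_force: [-13.5, 0.8, 22.5]
grip_width: 0.152
grasp_force: 74.2
tcp [6.810e-02 1.000e-04 2.365e-01] F [-13.42  -1.44  22.45] q -0.003
bar [0.2047 0.2015]
```

```bash
python3 -m pendant '[[0,-0.1,-0.07,0,0,0,-1],[0,-0.26,-0.12,0,0,0,-1],[0,-0.42,-0.155,0,0,0,-1],[0,-0.58,-0.172,0,0,0,-1],[0,-0.74,-0.18,0,0,0,-1],[0,-0.88,-0.183,0,0,0,-1],[0,-0.99,-0.175,0,0,0,-1],[0,-1.076,-0.165,0,0,0,-1],[0,-1.12,-0.155,0,0,0,-1],[0,-1.15,-0.15,0,0,0,-1]]'
python3 f.py
python3 - <<'E'
from h import *
ims=[snap(c)[0] for c in('scene','side')]
g=np.hstack([cv2.resize(i[120:320,170:370],(400,400)) for i in ims]);cv2.imwrite('pics/g4.png',g[:,:,::-1])
E
```

```text
clock: 17.9
position: [0.5701, 0.0074, 0.2435]
ee_rot: [0.763, 0.647, 0.003, 0.002]
ft_force: [-0.3, -0.2, 12.0]
grip_width: 0.15
grasp_force: 31.6
tcp [1.170e-02 1.000e-04 2.435e-01] F [-0.22 -0.24 12.01] q 0.522
bar [0.1961 0.1933]
```

View pics/g4.png

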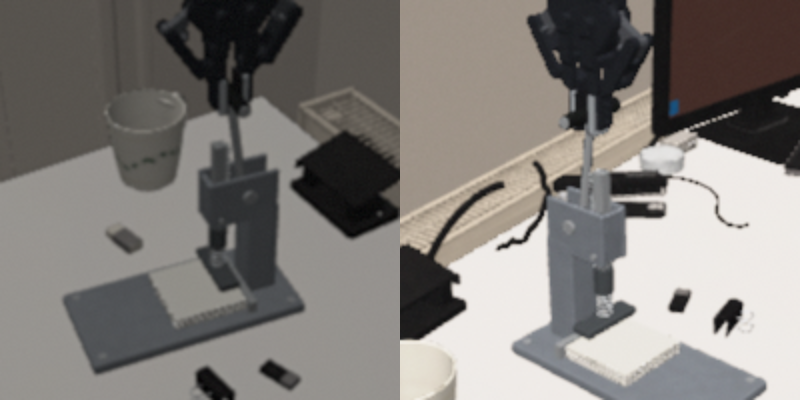

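```bash
python3 -m pendant '[[0,0.06,-0.02,0,0,0,-1],[0,0.16,-0.03,0,0,0,-1],[0,0.29,-0.04,0,0,0,-1],[0,0.43,-0.04,0,0,0,-1],[0,0.58,-0.03,0,0,0,-1],[0,0.74,0,0,0,0,-1],[0,0.9,0.04,0,0,0,-1],[0,1.04,0.08,0,0,0,-1],[0,1.11,0.11,0,0,0,-1],[0,1.13,0.11,0,0,0,-1]]'
python3 f.py
```

```text
clock: 19.35
position: [0.6248, -0.0017, 0.2379]
ee_rot: [0.763, 0.647, 0.001, 0.001]
ft_force: [-6.3, 0.0, 14.9]
grip_width: 0.151
grasp_force: 63.5
tcp [0.0671 0.     0.2379] F [-6.23 -1.03 14.89] q 0.008
bar [0.1982 0.1955]
```

```bash
python3 -m pendant '[[0,-0.1,-0.06,0,0,0,-1],[0,-0.26,-0.11,0,0,0,-1],[0,-0.42,-0.15,0,0,0,-1],[0,-0.58,-0.17,0,0,0,-1],[0,-0.74,-0.18,0,0,0,-1],[0,-0.88,-0.18,0,0,0,-1],[0,-0.99,-0.17,0,0,0,-1],[0,-1.06,-0.16,0,0,0,-1],[0,-1.1,-0.155,0,0,0,-1],[0,-1.14,-0.15,0,0,0,-1]]'
python3 f.py
python3 -m pendant '[[0,0.06,-0.01,0,0,0,-1],[0,0.16,-0.02,0,0,0,-1],[0,0.29,-0.03,0,0,0,-1],[0,0.43,-0.03,0,0,0,-1],[0,0.58,-0.02,0,0,0,-1],[0,0.74,0,0,0,0,-1],[0,0.9,0.04,0,0,0,-1],[0,1.04,0.08,0,0,0,-1],[0,1.11,0.11,0,0,0,-1],[0,1.14,0.12,0,0,0,-1]]'
python3 f.py
```

```text
clock: 20.7
position: [0.5686, 0.0076, 0.2444]
ee_rot: [0.763, 0.647, 0.002, 0.001]
ft_force: [0.0, 0.5, 8.0]
grip_width: 0.152
grasp_force: 30.6
tcp [0.0101 0.     0.2444] F [-0.05  0.5   8.04] q 0.536
bar [0.1903 0.1871]
clock: 22.05
position: [0.6243, -0.0016, 0.2389]
ee_rot: [0.763, 0.647, 0.001, 0.001]
ft_force: [-3.9, 0.8, 14.2]
grip_width: 0.149
grasp_force: 55.6
tcp [0.0666 0.     0.2389] F [-3.93  0.11 14.17] q 0.012
bar [0.1919 0.1895]
```

```bash
python3 -m pendant '[[0,-0.1,-0.06,0,0,0,-1],[0,-0.26,-0.11,0,0,0,-1],[0,-0.42,-0.14,0,0,0,-1],[0,-0.58,-0.165,0,0,0,-1],[0,-0.74,-0.17,0,0,0,-1],[0,-0.88,-0.17,0,0,0,-1],[0,-0.99,-0.16,0,0,0,-1],[0,-1.06,-0.15,0,0,0,-1],[0,-1.1,-0.145,0,0,0,-1],[0,-1.13,-0.14,0,0,0,-1]]'
python3 f.py
python3 -m pendant '[[0,0.06,-0.01,0,0,0,-1],[0,0.16,-0.02,0,0,0,-1],[0,0.29,-0.03,0,0,0,-1],[0,0.43,-0.03,0,0,0,-1],[0,0.58,-0.02,0,0,0,-1],[0,0.74,0,0,0,0,-1],[0,0.9,0.04,0,0,0,-1],[0,1.04,0.07,0,0,0,-1],[0,1.11,0.1,0,0,0,-1],[0,1.13,0.11,0,0,0,-1]]'
python3 f.py
```

```text
clock: 23.4
position: [0.5689, 0.0076, 0.2455]
ee_rot: [0.763, 0.647, 0.001, 0.001]
ft_force: [0.2, 0.6, 9.8]
grip_width: 0.149
grasp_force: 30.0
tcp [1.050e-02 1.000e-04 2.455e-01] F [0.05 0.61 9.78] q 0.533
bar [0.1841 0.1813]
clock: 24.75
position: [0.6241, -0.0016, 0.24]
ee_rot: [0.763, 0.647, 0.001, 0.001]
ft_force: [-4.2, 0.6, 13.1]
grip_width: 0.154
grasp_force: 48.0
tcp [0.0664 0.     0.24  ] F [-4.19 -0.13 13.12] q 0.014
bar [0.1866 0.1836]
```

```bash
python3 -m pendant '[[0,-0.1,-0.06,0,0,0,-1],[0,-0.26,-0.11,0,0,0,-1],[0,-0.42,-0.14,0,0,0,-1],[0,-0.58,-0.165,0,0,0,-1],[0,-0.74,-0.17,0,0,0,-1],[0,-0.88,-0.17,0,0,0,-1],[0,-0.99,-0.16,0,0,0,-1],[0,-1.06,-0.15,0,0,0,-1],[0,-1.1,-0.145,0,0,0,-1],[0,-1.14,-0.14,0,0,0,-1]]'
python3 f.py
python3 -m pendant '[[0,0.06,0,0,0,0,-1],[0,0.16,-0.01,0,0,0,-1],[0,0.29,-0.02,0,0,0,-1],[0,0.43,-0.02,0,0,0,-1],[0,0.58,-0.01,0,0,0,-1],[0,0.74,0.01,0,0,0,-1],[0,0.9,0.05,0,0,0,-1],[0,1.04,0.09,0,0,0,-1],[0,1.11,0.12,0,0,0,-1],[0,1.14,0.14,0,0,0,-1]]'
python3 f.py
```

```text
clock: 26.1
position: [0.5684, 0.0076, 0.2465]
ee_rot: [0.763, 0.647, 0.001, 0.001]
ft_force: [3.0, 1.0, 6.0]
grip_width: 0.151
grasp_force: 29.6
tcp [0.01   0.     0.2465] F [2.82 1.45 5.99] q 0.537
bar [0.1784 0.1761]
clock: 27.45
position: [0.6246, -0.0017, 0.2406]
ee_rot: [0.763, 0.647, 0.001, 0.001]
ft_force: [-1.6, 0.1, 16.7]
grip_width: 0.15
grasp_force: 44.4
tcp [0.0669 0.     0.2406] F [-1.58 -0.14 16.73] q 0.009
bar [0.1811 0.1781]
```

```bash
python3 -m pendant '[[0,-0.1,-0.06,0,0,0,-1],[0,-0.26,-0.11,0,0,0,-1],[0,-0.42,-0.14,0,0,0,-1],[0,-0.58,-0.165,0,0,0,-1],[0,-0.74,-0.17,0,0,0,-1],[0,-0.88,-0.17,0,0,0,-1],[0,-0.99,-0.16,0,0,0,-1],[0,-1.06,-0.15,0,0,0,-1],[0,-1.1,-0.145,0,0,0,-1],[0,-1.15,-0.14,0,0,0,-1]]'
python3 f.py
python3 -m pendant '[[0,0.06,0,0,0,0,-1],[0,0.16,-0.01,0,0,0,-1],[0,0.29,-0.02,0,0,0,-1],[0,0.43,-0.02,0,0,0,-1],[0,0.58,-0.01,0,0,0,-1],[0,0.74,0.01,0,0,0,-1],[0,0.9,0.05,0,0,0,-1],[0,1.04,0.09,0,0,0,-1],[0,1.12,0.12,0,0,0,-1],[0,1.15,0.13,0,0,0,-1]]'
python3 f.py
```

```text
clock: 28.8
position: [0.5688, 0.0075, 0.2474]
ee_rot: [0.763, 0.647, 0.002, 0.002]
ft_force: [5.3, 1.1, 11.2]
grip_width: 0.151
grasp_force: 29.6
tcp [0.0103 0.     0.2474] F [ 5.01  1.91 11.2 ] q 0.534
bar [0.1738 0.17  ]
clock: 30.15
position: [0.6249, -0.0017, 0.2412]
ee_rot: [0.763, 0.647, 0.001, 0.001]
ft_force: [-0.2, -0.1, 15.4]
grip_width: 0.149
grasp_force: 41.0
tcp [0.0672 0.     0.2412] F [-0.17 -0.14 15.38] q 0.007
bar [0.1761 0.1725]
```

```bash
python3 -m pendant '[[0,-0.1,-0.06,0,0,0,-1],[0,-0.26,-0.11,0,0,0,-1],[0,-0.42,-0.14,0,0,0,-1],[0,-0.58,-0.165,0,0,0,-1],[0,-0.74,-0.17,0,0,0,-1],[0,-0.88,-0.17,0,0,0,-1],[0,-0.99,-0.16,0,0,0,-1],[0,-1.06,-0.15,0,0,0,-1],[0,-1.1,-0.145,0,0,0,-1],[0,-1.15,-0.14,0,0,0,-1]]'
python3 f.py
python3 -m pendant '[[0,0.06,0,0,0,0,-1],[0,0.16,-0.01,0,0,0,-1],[0,0.29,-0.02,0,0,0,-1],[0,0.43,-0.02,0,0,0,-1],[0,0.58,-0.01,0,0,0,-1],[0,0.74,0.01,0,0,0,-1],[0,0.9,0.05,0,0,0,-1],[0,1.04,0.09,0,0,0,-1],[0,1.12,0.12,0,0,0,-1],[0,1.15,0.13,0,0,0,-1]]'
python3 f.py
```

```text
clock: 31.5
position: [0.5693, 0.0074, 0.2481]
ee_rot: [0.763, 0.647, 0.003, 0.002]
ft_force: [6.2, -0.3, 9.1]
grip_width: 0.147
grasp_force: 29.7
tcp [0.0108 0.     0.2481] F [6.17 0.73 9.09] q 0.529
bar [0.1685 0.1656]
clock: 32.85
position: [0.6249, -0.0017, 0.2417]
ee_rot: [0.763, 0.647, 0.001, 0.001]
ft_force: [-0.6, 0.1, 15.8]
grip_width: 0.151
grasp_force: 40.3
tcp [0.0672 0.     0.2417] F [-0.65 -0.05 15.85] q 0.007
bar [0.1701 0.1676]
```

```bash
python3 -m pendant '[[0,0,-0.02,0,0,0,-0.6],[0,0,-0.02,0,0,0,0],[0,0,-0.02,0,0,0,0],[0,0,-0.2,0,0,0,0],[0,0,-0.5,0,0,0,0],[0,0,-0.9,0,0,0,0],[0,0,-1.1,0,0,0,0],[0,0,-1.1,0,0,0,0],[0,0,-1.1,0,0,0,0],[0,0,-1.1,0,0,0,0]]'
python3 f.py
python3 - <<'E'
from h import *
im,d=snap('wrist');cv2.imwrite('pics/w5.png',im[:,:,::-1])
L=w2p(cloud('wrist',d))
hd=L[(abs(L[:,1])<.017)&(L[:,0]>-.014)&(L[:,0]<.056)&(L[:,2]>.150)&(L[:,2]<.164)]
print('head',len(hd),np.median(hd,0))
b=L[(abs(L[:,0])<.008)&(abs(L[:,1])<.012)&(L[:,2]>.1625)&(L[:,2]<.215)]
print('bar',len(b),np.percentile(b,[5,50,95],axis=0).round(4) if len(b) else '')
print(np.histogram(b[:,2],bins=np.arange(.16,.19,.002)))
Q=L[(L[:,2]>.228)&(L[:,2]<.255)&(abs(L[:,1])<.03)&(abs(L[:,0]-.06)<.02)];print('handle',len(Q),np.median(Q,0))
E
```

```text
clock: 34.2
position: [0.6241, -0.0017, 0.2941]
ee_rot: [0.763, 0.647, 0.0, 0.0]
ft_force: [-0.1, 0.4, -0.4]
grip_width: 0.497
grasp_force: 0.0
tcp [ 6.640e-02 -1.000e-04  2.941e-01] F [-0.22  0.4  -0.42] q 0.014
bar [0.1701 0.1665]
head 1984 [0.01349634 0.00529199 0.15940866]
bar 306 [[-0.005  -0.0053  0.1644]
 [ 0.0012  0.0006  0.1683]
 [ 0.0072  0.0055  0.1697]]
(array([  0,  13,  40,  67, 178,   8,   0,   0,   0,   0,   0,   0,   0,
         0]), array([0.16 , 0.162, 0.164, 0.166, 0.168, 0.17 , 0.172, 0.174, 0.176,
       0.178, 0.18 , 0.182, 0.184, 0.186, 0.188]))
handle 2388 [0.0662782  0.00200318 0.24627134]
```

View pics/w5.png

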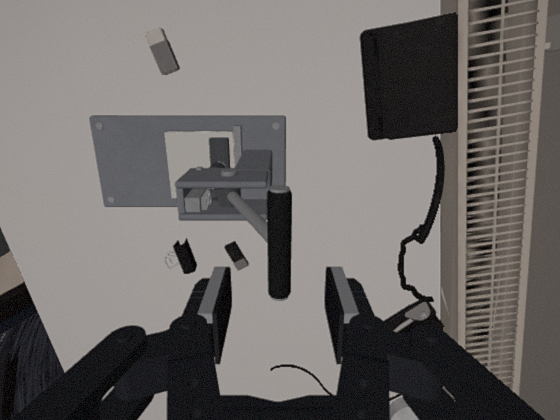

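```bash
python3 -m pendant '[[0,0,0.3,0,0,0,0],[0,0,0.6,0,0,0,0],[0,0,0.9,0,0,0,0],[0,0,1.06,0,0,0,0],[0,0,1.1,0,0,0,-0.2],[0,0,1.1,0,0,0,-0.5],[0,0,1.1,0,0,0,-1],[0,0,1.1,0,0,0,-1],[0,0,1.1,0,0,0,-1],[0,0,1.1,0,0,0,-1]]' 30
python3 -m pendant '[[0,-0.1,-0.06,0,0,0,-1],[0,-0.26,-0.11,0,0,0,-1],[0,-0.42,-0.14,0,0,0,-1],[0,-0.58,-0.165,0,0,0,-1],[0,-0.74,-0.17,0,0,0,-1],[0,-0.88,-0.17,0,0,0,-1],[0,-0.99,-0.16,0,0,0,-1],[0,-1.06,-0.15,0,0,0,-1],[0,-1.1,-0.145,0,0,0,-1],[0,-1.15,-0.14,0,0,0,-1]]'
python3 f.py
python3 -m pendant '[[0,0.06,0,0,0,0,-1],[0,0.16,-0.01,0,0,0,-1],[0,0.29,-0.02,0,0,0,-1],[0,0.43,-0.02,0,0,0,-1],[0,0.58,-0.01,0,0,0,-1],[0,0.74,0.01,0,0,0,-1],[0,0.9,0.05,0,0,0,-1],[0,1.04,0.09,0,0,0,-1],[0,1.13,0.12,0,0,0,-1],[0,1.16,0.13,0,0,0,-1]]'
python3 f.py
```

```text
clock: 35.6
position: [0.6246, -0.0017, 0.2404]
ee_rot: [0.763, 0.647, 0.001, 0.001]
ft_force: [-2.1, -0.2, 5.3]
grip_width: 0.163
grasp_force: 29.2
clock: 36.85
position: [0.5693, 0.0075, 0.2474]
ee_rot: [0.763, 0.647, 0.003, 0.002]
ft_force: [12.7, -0.3, -5.6]
grip_width: 0.15
grasp_force: 29.6
tcp [0.0108 0.     0.2474] F [12.62  1.8  -5.65] q 0.529
bar [0.1633 0.1597]
clock: 38.2
position: [0.6255, -0.0019, 0.241]
ee_rot: [0.763, 0.647, 0.001, 0.001]
ft_force: [-3.5, 0.6, 7.7]
grip_width: 0.147
grasp_force: 40.9
tcp [0.0679 0.     0.241 ] F [-3.59  0.02  7.68] q -0.0
bar [0.1648 0.1615]
```

```bash
python3 -m pendant '[[0,0,-0.02,0,0,0,-0.6],[0,0,-0.02,0,0,0,0],[0,0,-0.02,0,0,0,0],[0,0,-0.2,0,0,0,0],[0,0,-0.5,0,0,0,0],[0,0,-0.9,0,0,0,0],[0,0,-1.1,0,0,0,0],[0,0,-1.1,0,0,0,0],[0,0,-1.1,0,0,0,0],[0,0,-1.1,0,0,0,0]]'
python3 - <<'E'
from h import *
im,d=snap('wrist');L=w2p(cloud('wrist',d))
b=L[(abs(L[:,0])<.008)&(abs(L[:,1])<.012)&(L[:,2]>.1605)&(L[:,2]<.2)];print('bar',len(b),np.percentile(b[:,2],[50,90,97]))
Q=L[(L[:,2]>.228)&(L[:,2]<.255)&(abs(L[:,1])<.03)&(abs(L[:,0]-.06)<.02)];print('handle',np.median(Q,0))
ims=[snap(c)[0] for c in('scene','side')]
g=np.hstack([cv2.resize(i[120:320,170:370],(400,400)) for i in ims]);cv2.imwrite('pics/g6.png',g[:,:,::-1])
E
```

```text
clock: 39.55
position: [0.6246, -0.0019, 0.2946]
ee_rot: [0.763, 0.647, 0.0, 0.0]
ft_force: [0.4, -0.2, 0.1]
grip_width: 0.497
grasp_force: 0.0
bar 259 [0.16291688 0.16384602 0.16430725]
handle [0.06672103 0.001743   0.2459424 ]
```

View pics/g6.png

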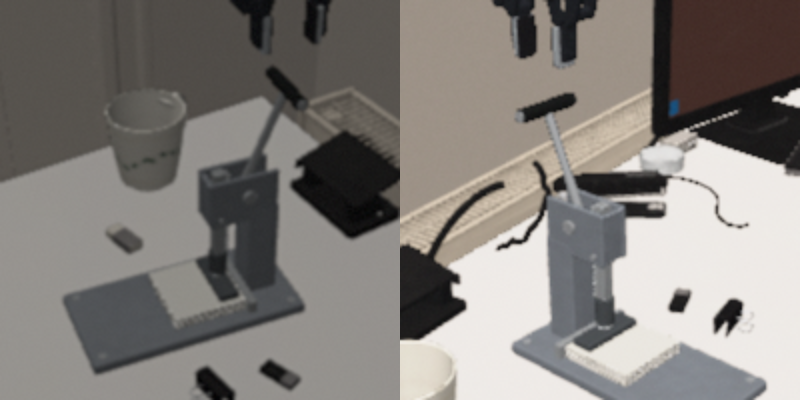

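The foot sits on the pad (around 610,335 in the side view), the pad is square against the fence, the lever is at rest and the gripper is clear. The bar top reads 163 mm, which puts the clamp at about 45 N.

```bash
python3 -c "
from workcell import manip
print(manip.hand_in())"
```

```text
the job is handed in; nothing more can be done
None
```

I handed the job in at about 40 s: the pad is home and square against the fence, clamped after 8 strokes at an estimated 45 N (from the bar height, not measured directly). The last stroke's pull read about 12 N, above the 8 to 11 N firm range but below the 14 N crush point. The lever is let go at its rest, and the small things were left alone.

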